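# Unload the sealed bucket from a bench centrifuge with an over-centre sprung hood

### The job

Open the bench centrifuge by pushing its sprung hood over until it snaps fully open, then lift the capped bucket straight up off its pivots, keeping it upright so that it does not swing and catch, and stand it upright, without dropping it, on the floor of the steel tray. Then push the hood back over until it snaps fully shut, leaving the open bucket hanging on the rotor and everything else on the bench where it stands.

Things in the scene. Friction and masses are not known exactly. Their poses are not given: they have to be found in the camera images.
- centrifuge: white bench centrifuge, fixed, turned sideways: front to the robot's right. Origin on the bench below the rotor's axis; x from front to hinge, y along the hinge, z up. Housing x -105 to +115 mm, y -105 to +105 mm, deck 85 mm high with an open round bowl 186 mm across, floor 34 mm above the bench. A spring strut on the flank at y = +105 mm stands 20 mm proud, at x 40 to 150 mm, up to z = 135 mm
- hood (a joint): hinge angle of the hood, rad: 0 shut, 1.83 fully open (stops at both ends). Its front rises and swings away over the hinge. The spring pulls it to the nearer stop: it resists up to about 0.95 rad, then snaps on by itself; the other way the same, back through about 0.95 rad. Moment to overcome about the hinge: 0.8 N m from either stop, less later. Push along its arc (from shut mostly upward): a level push on the front jams
- hood_hinge (a point): middle of the hood's hinge axis, fixed: 90 mm above the bench, 110 mm behind the rotor's axis; x points from the centrifuge's front to its rear, y along the hinge, z up
- hood_front (a point): middle of the hood's lower front edge, 215 mm from the hinge; moves with the hood. The hood is a hollow white cover open below, 215 (x) x 210 (y) x 105 (z) mm, walls 5 mm, 0.32 kg; shut, it covers the rotor from 90 to 195 mm above the bench. Frame of the hood: x to the hinge, z out of its top
- hood_top (a point): middle of the hood's upper front edge, 105 mm from hood_front along the hood's z; moves with the hood, 340 mm above the bench at its highest. The hood's front wall runs from hood_front to hood_top; on it, 85 mm from hood_front, is a grey finger ledge 110 mm long, 10 mm thick, standing out 20 mm, to push the hood up and over by
- rotor: aluminium two-place rotor under the hood, braked. Origin on the bench on its axis, z up. Two arms 9 mm thick, 126 mm long along its y, at x = -31 and +31 mm, tops 107 mm above the bench, with slots open upward at y = -42 and +42 mm, 11 mm wide, 12 mm deep, in which the buckets' pivot pins rest. Hub at the axis up to 97 mm high
- capped_center (a point): centre of the capped bucket, 46 mm above its underside. Round metal bucket 92 mm tall, about 0.16 kg: body 43 mm across, from 62 to 90 mm up a ribbed grey screw cap 39 mm across (grasp here); flat underside, stands on its own. On the rotor it hangs 42 mm from the axis, underside 47 mm above the bench
- bucket_capped: the capped bucket's body, origin in the centre of its underside, z up. Two pivot pins, 8 mm thick, stick out to x = -36 and +36 mm of this frame, 52 mm above the underside; the bucket hangs on them and swings about x. On the rotor its y axis lies along the rotor's radius
- open_center (a point): centre of the second bucket, the counterweight: same metal body and pins, 62 mm tall, no cap, open at the top. It hangs on the opposite side of the rotor and must stay there
- tray: flat steel instrument tray, fixed, 190 (x) x 140 (y) x 15 mm, walls 3 mm; origin under its centre, floor top 3 mm above the bench
- dropper_center (a point): centre of the small white dropper bottle, 36 mm across, 74 mm tall, that stands somewhere in the tray; leave it
- stain_center (a point): centre of the brown bottle, 58 mm across, 100 mm tall, between tray and centrifuge; leave it
- diluent_center (a point): centre of the white bottle, 52 mm across, 107 mm tall, between tray and centrifuge; leave it
- timer_center (a point): centre of the bench timer, 79 mm square, 19 mm tall, right of the tray; leave it
- tape_center (a point): centre of the tape roll, 100 mm across, 25 mm tall, right of the tray; leave it

How it is judged (in metres and radians):
On the way, in this order (a step that is already met when the one before it is completed fails the run):
1. the hood has snapped fully open (value of joint hood above 1.72 rad), for 0.2 s.
2. the capped bucket is lifted clear of its pivots, upright, with the hood open (height (world z) of capped_center above 0.15 m and angle between capped_center's own z axis and vertical below 0.35 rad and value of joint hood above 1.6 rad), for 0.1 s.
3. the capped bucket stands upright in the tray, let go, with the hood still open (x of capped_center in the frame of tray between -0.075 and 0.075 m and y of capped_center in the frame of tray between -0.05 and 0.05 m and z of capped_center in the frame of tray between 0.044 and 0.053 m and angle between capped_center's own z axis and vertical below 0.1 rad and contact force between the fingers and bucket_capped below 0.1 N and value of joint hood above 1.6 rad), for 0.2 s.
At the end, for the whole second after the job is handed in: the hood is fully shut (within 0.05 rad of its stop); the capped bucket stands at rest and upright (within 0.1 rad) on the tray's floor, wholly inside its walls; the open bucket hangs in its place (within 10 mm, 0.2 rad) on the rotor (value of joint hood below 0.05 rad and x of capped_center in the frame of tray between -0.075 and 0.075 m and y of capped_center in the frame of tray between -0.05 and 0.05 m and z of capped_center in the frame of tray between 0.044 and 0.053 m and angle between capped_center's own z axis and vertical below 0.1 rad and linear speed of bucket_capped below 0.02 m/s and distance of open_center from where it was at the start of the episode below 0.01 m and angle between open_center's own z axis and vertical below 0.2 rad); the robot touches nothing.
It fails at once if the capped bucket tips or swings by more than 0.45 rad (angle between capped_center's own z axis and vertical above 0.45 rad).
It fails at once if the capped bucket is dropped (falls faster than 0.6 m/s with the fingers off it) (linear speed of bucket_capped above 0.6 m/s and contact force between the fingers and bucket_capped below 0.05 N).
It fails at once if the open bucket is knocked (its centre moved more than 25 mm) (distance of open_center from where it was at the start of the episode above 0.025 m).
It fails at once if the dropper bottle, brown bottle, white bottle, timer or tape roll is moved more than 20 mm (distance of any of dropper_center, stain_center, diluent_center, timer_center, tape_center from where it was at the start of the episode above 0.02 m).
It also fails if it takes over 62 s, if anything falls off the work surface, if the arm or the gripper's body presses on something with over 40 N, if the wrist force passes 120 N, or if a joint passes its speed limit or range.

### The arm

A 6-joint arm with a two-finger parallel gripper is mounted at the origin on a cart in front of the work surface, level with it; the furniture and walls round the work are solid. World frame = base frame: x ahead of the robot, y to its left, z up, the work surface at z = 0. Lengths are in mm, angles in rad, forces in N, time in s.
With the tool pointing down it reaches from about 325 to 900 mm from the base axis. Payload 3.5 kg.
Tool frame: the origin (TCP) lies at the very end of the fingers, on their centre line; the grasp point (between the pads) lies 19 mm behind it (env.tcp_to_grasp is the distance from the TCP to the grasp point, in mm); z points along the fingers, y is the line along which they close (so a half turn about z gives the same grasp; the last joint's range is limited). The gripper opens to 85 mm and grips with 20 to 120 N. Pads are 22 mm wide; open, the fingers measure 114 mm over their backs; the gripper's body (76 mm by 85 mm) begins 54 mm behind the grasp point. The pads swing forward as they close: fully open they stand 13 mm farther back than shut.
Start: joints at [-1.259, 0.276, -0.026, 1.268, 0, 1.467], TCP at [251.867, -572.001, 231.313] pointing down, gripper open.
Joint ranges: [-3.12, 3.12], [-0.85, 1.88], [-1.08, 1.24], [-1.95, 2.15], [-1.57, 1.53], [-3.14, 3.14]. Speed limits (rad/s): [2.57, 2.57, 3.14, 3.14, 3.14, 3.14].

### API

Orientations are given as a 3x3 rotation matrix whose columns are the frame's x, y, z axes.
In Python, from cell import env gives the robot as it stands.
- The arm moves only by the tool carry_out, never from a script. Its argument "commands" is text: rows parted by semicolons, each of 7 numbers parted by spaces: the shift along the world's x, y, z in cm, then the turn, a rotation vector about the world's x, y, z in degrees, then the opening in per cent of the stroke, from 0 (shut) to 100 (fully open). In form: tx ty tz rx ry rz gripper; .... A call has 1 to 8 rows; each row shifts and turns the commanded pose from where the row before left it; what a row does not reach is not made up. A row lasts 1/10 s, in which the tool goes at most 50 mm and 8.59 degrees, less where a joint would pass 70% of its speed; a pose out of reach is approached as far as the arm can. A call is refused whole if a number of a shift passes 5 or a number of a turn 8.59, either way. A call with a gripper value outside its range is refused whole. The fingers move at their own pace and stop on an object; the grip force is fixed at half the most. Time passes only in rows, so rows that do not move let the fingers close. It gives the time, the measured TCP pose, the force, the opening and the grip force at its end, in the units of the state.
- env.get_obs(): the state, without advancing time (a new reading comes with each control period).
- env.grab_frame(name): name is "scene" or "side" or "wrist"; returns the picture (480x640x3 uint8, red, green, blue); there is no depth.
- env.calibration(name): a dict with "fov_y" (degrees; the focal length in pixels is half the picture's height over the tangent of half this angle, whatever the lens; pixels are square), "cx", "cy" (the principal point, pixels), "R" (3x3) and "t" (3): a world point X has camera coordinates R X + t. Camera axes: x right, y down, z forward; pixel columns grow to the right and rows downward; lengths in mm; the calibration is good to about 2 mm. A picture is of the moment at which its call begins: read the wrist's pose just before it. calibration takes no time and is no camera call; for the wrist camera it gives the pose at the moment of the call.
- env.finish_job(): hands the job in; it is judged then, once.
The state is a dict: "time": time; "joint_positions": joint angles; "qd": joint speeds; "joint_torque": joint torques, N m; "eef_pos": TCP position; "ee_rot": TCP orientation; "wrist_force": force on the tool from outside, world axes, zero at the start; "torque": the same for the moment, N m; "grip_width": finger opening in mm; "gripper_force": force on a finger pad.
Only numpy, scipy, OpenCV 4.12 (cv2) and the standard library are available. Lean on these libraries where they do the work, as an engineer would, in place of code of your own. Each camera call takes 0.05 s, during which the arm holds its last target. There are 200 camera calls.

## Working session

There is one attempt and no reset: what is moved stays moved. The work goes in short steps, Python scripts to look and compute and a tool call to move; the robot and the scene stay as the last step left them, time stands still between calls to the robot, and variables do not carry over. Pictures are saved under pics/ and viewed, at most 10 in all, crops included, and the job is handed in when it is done.

Besides the shell and the picture viewer there is one more tool, called after "Request:" as name(argument=value, ...) on one line, values as JSON. carry_out: Moves the arm, as the interface text tells. Its arguments: {"type":"object","properties":{"commands":{"type":"string"}},"required":["commands"]}

```bash
ls; mkdir -p pics
python3 - <<'E'
from cell import env
import cv2,numpy as np
for n in("scene","side"):
    cv2.imwrite(f"pics/{n}0.png",env.grab_frame(n)[:,:,::-1])
    print(n,env.calibration(n))
print(env.get_obs())
E
```

```text
pics
scene {'fov_y': 42.69011198929408, 'cx': 314.3204361330345, 'cy': 231.18248246091665, 'R': array([[-0.98470182,  0.17423681, -0.00196304],
       [ 0.13243996,  0.74107031, -0.65823586],
       [-0.11323416, -0.64842604, -0.7528092 ]]), 't': array([ 522.8544733 ,  125.33325367, 1415.05199416])}
side {'fov_y': 46.59627571176203, 'cx': 330.53420342835636, 'cy': 232.32322690388602, 'R': array([[-0.44183983, -0.89709295,  0.00134347],
       [-0.78414751,  0.38548317, -0.48632849],
       [ 0.43576397, -0.21593278, -0.87377503]]), 't': array([ 131.35539824,  502.40244103, 1334.3827165 ])}
{'time': 0.1, 'joint_positions': array([-1.25940911e+00,  2.77084925e-01, -2.77702795e-02,  1.26796893e+00,
        3.64871168e-05,  1.46740112e+00]), 'qd': array([ 6.39816806e-05, -2.45141605e-03,  4.11731204e-03, -2.08577836e-03,
       -9.76896122e-04,  5.97537482e-06]), 'joint_torque': array([ 9.29091839e-04, -4.46708715e+01,  2.96127999e+01,  8.48076248e-03,
       -6.28478756e-05,  4.60123118e-06]), 'eef_pos': array([ 251.65536438, -571.3258846 ,  230.2416107 ]), 'ee_rot': array([[ 9.15204113e-01,  4.02990184e-01, -5.86545383e-04],
       [ 4.02990536e-01, -9.15202086e-01,  1.94146591e-03],
       [ 2.45584146e-04, -2.01320982e-03, -9.99997943e-01]]), 'wrist_force': array([-1.05707446,  0.6341433 ,  0.4216231 ]), 'torque': array([ 0.00779606,  0.0131738 , -0.03008561]), 'gripper_force': 0.0, 'grip_width': 85.4879600435189}
```

View pics/scene0.png

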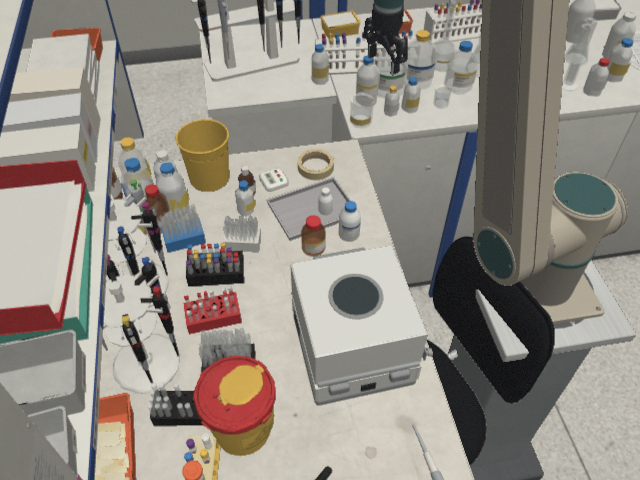

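View pics/side0.png

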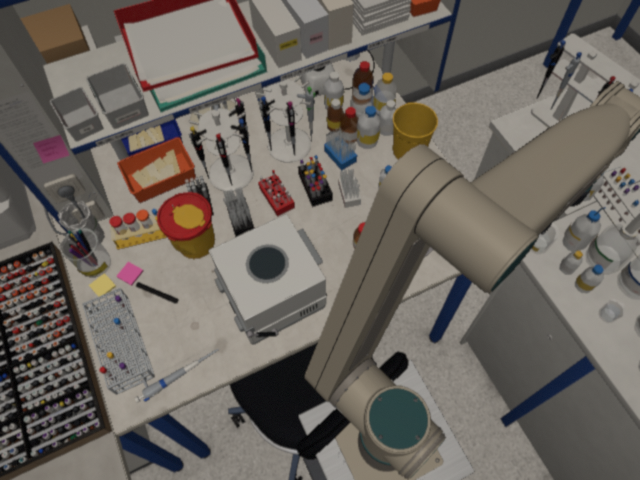

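```bash
cat > h.py <<'E'
import numpy as np,cv2
from cell import env
def ray(n,u,v,c=None):
    c=c or env.calibration(n); f=240/np.tan(np.radians(c['fov_y'])/2)
    d=c['R'].T@np.array([(u-c['cx'])/f,(v-c['cy'])/f,1]); return -c['R'].T@c['t'],d
def onz(n,u,v,z,c=None):
    o,d=ray(n,u,v,c); return (o+d*(z-o[2])/d[2]).round(1)
def tri(rs):
    A=0;b=0
    for o,d in rs:
        d=d/np.linalg.norm(d);P=np.eye(3)-np.outer(d,d);A=A+P;b=b+P@o
    return np.linalg.solve(A,b)
def pix(n,X,c=None):
    c=c or env.calibration(n); f=240/np.tan(np.radians(c['fov_y'])/2)
    p=c['R']@X+c['t']; return (p[:2]/p[2]*f+[c['cx'],c['cy']]).round(1)
E
python3 - <<'E'
from h import *
for p in [(291,256),(392,245),(422,318),(310,346)]: print('top scene',onz("scene",*p,195))
for p in [(210,261),(282,220),(325,272),(246,313)]: print('top side',onz("side",*p,195))
for p in [(268,207),(338,178),(360,202),(291,236)]: print('tray',onz("scene",*p,15))
for nm,p,z in [('brown cap',(314,222),100),('white cap',(350,207),107),('dropper',(326,192),74),('timer',(274,179),19),('tape',(316,162),25)]: print(nm,onz("scene",*p,z))
s=cv2.imread('pics/scene0.png')[140:400,220:480]; cv2.imwrite('pics/c1.png',cv2.resize(s,(780,780))[0:600])
s=cv2.imread('pics/scene0.png')[150:350,230:440]; cv2.imwrite('pics/c1.png',cv2.resize(s,None,fx=3,fy=3,interpolation=2)[:600])
E
```

```text
top scene [572.2 -31.4 195. ]
top scene [366.8 -23.8 195. ]
top scene [357.4 155.2 195. ]
top scene [569.7 177.  195. ]
top side [534.1 209.5 195. ]
top side [562.6   6.3 195. ]
top side [384.6 -27.9 195. ]
top side [371.4 181.3 195. ]
tray [ 589.6 -344.1   15. ]
tray [ 393.5 -416.5   15. ]
tray [ 355.6 -320.1   15. ]
tray [ 546.6 -237.6   15. ]
brown cap [ 496.6 -197.5  100. ]
white cap [ 406.8 -222.9  107. ]
dropper [ 446.2 -313.3   74. ]
timer [ 561.5 -438.5   19. ]
tape [ 441.8 -477.6   25. ]
```

View pics/c1.png

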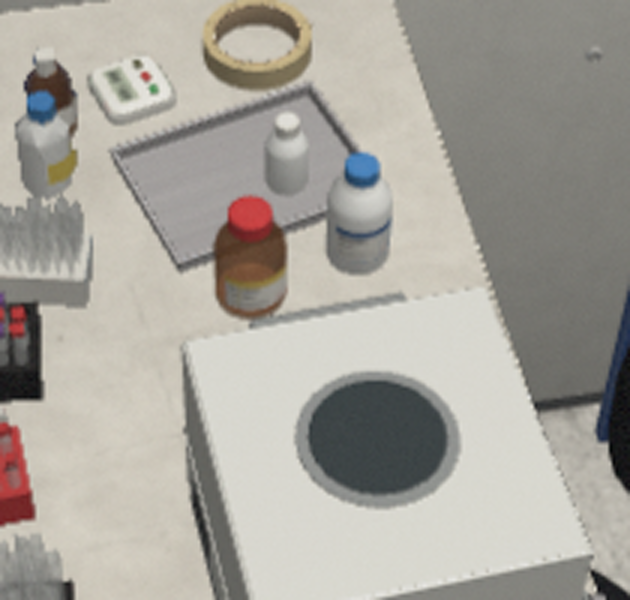

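Run:
```python
from h import *
for p in [(291.3,265.7),(392.3,246),(426.7,335.7),(314,351)]: print('top scene',onz("scene",*p,195))
for n in("scene","side"):
    im=cv2.imread(f'pics/{n}0.png').astype(int)
    m=((im.max(2)<95)).astype(np.uint8)
    k,l,st,c=cv2.connectedComponentsWithStats(m)
    for i in range(1,k):
        if 500<st[i,4]<3000 and 200<st[i,0]<400 and 200<st[i,1]<330: print(n,st[i],c[i],onz(n,*c[i],195))
print('ledge',onz("scene",230+250/3,150+322/3,180),onz("scene",230+405/3,150+297/3,180))
for p in [(112,153),(310,88),(357,152),(181,268)]: print('tray',onz("scene",230+p[0]/3,150+p[1]/3,15))
for nm,p,z in [('brown cap',(250,214),100),('white cap',(362,166),107),('dropper',(287,123),74),('timer',(131,82),19),('tape',(258,35),25)]: print(nm,onz("scene",230+p[0]/3,150+p[1]/3,z))
s=cv2.imread('pics/side0.png')[200:360,190:380]; cv2.imwrite('pics/c2.png',cv2.resize(s,None,fx=3.7,fy=3.7,interpolation=2))
```

```text
top scene [575.3  -7.1 195. ]
top scene [366.9 -21.1 195. ]
top scene [359.9 192.9 195. ]
top scene [564.5 188.1 195. ]
scene [ 333  277   46   38 1362] [355.3979442  295.31864905] [466.7  84.3 195. ]
side [249 247  37  33 981] [266.84301733 262.91946993] [468.5  87.8 195. ]
side [ 244  282   83   62 1712] [285.71436916 313.23714953] [330.4  99.3 195. ]
ledge [527.  -32.1 180. ] [419.3 -35.  180. ]
tray [ 588.6 -365.4   15. ]
tray [ 406.6 -413.7   15. ]
tray [ 382.3 -329.7   15. ]
tray [ 549.8 -227.4   15. ]
brown cap [ 497.7 -199.8  100. ]
white cap [ 404.1 -227.9  107. ]
dropper [ 446.4 -316.9   74. ]
timer [ 561.5 -444.9   19. ]
tape [ 441.6 -478.9   25. ]
```

View pics/c2.png

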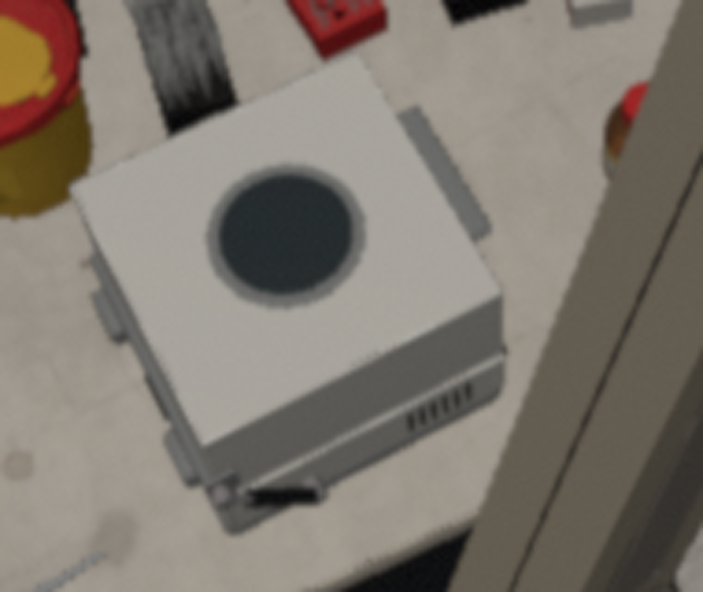

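Run:
```python
from h import *
S=[(291.3,265.7),(392.3,246),(426.7,335.7),(314,351)]
D=[(286.5,215.7),(325.1,279.2),(245.4,319.5),(209.5,250.5)]
for a,b in zip(S,D): print(onz("side",*b,195),tri([ray("scene",*a),ray("side",*b)]).round(1))
print(onz("side",304.3,228.9,180),onz("side",322.4,260.8,180))
o=env.get_obs();print(env.calibration('wrist'))
```

```text
[569.1  -9.  195. ] [574.  -11.2 188.2]
[367.5 -19.9 195. ] [367.2 -19.8 196.3]
[357.3 188.5 195. ] [358.7 189.1 189.8]
[561.6 200.6 195. ] [562.1 196.9 201.7]
[522.2 -36.4 180. ] [421.  -38.4 180. ]
{'fov_y': 58.65419360949983, 'cx': 318.33074338045384, 'cy': 241.06665529664775, 'R': array([[ 0.40300388, -0.91519651, -0.00179563],
       [-0.87898064, -0.38760133,  0.27777374],
       [-0.25491355, -0.11036557, -0.96064485]]), 't': array([-623.07623296,  -35.51472157,  379.56360253])}
```

Request:
carry_out(commands="0 0 0 0 -8.5 0 100;0 0 0 0 -8.5 0 100;0 0 0 0 -8.5 0 100;0 0 0 0 -8.5 0 100;0 5 1 0 0 0 100;0 5 1 0 0 0 100;0 5 1 0 0 0 100;0 5 0 0 0 0 100")

```text
time: 0.9
eef_pos: [251.7, -373.9, 261.3]
ee_rot: [[0.759, 0.333, 0.559], [0.403, -0.915, -0.001], [0.512, 0.226, -0.829]]
wrist_force: [-0.4, 0.2, 0.9]
grip_width: 85.5
gripper_force: 0.0
```

Run:
```python
from h import *
o=env.get_obs();print({k:np.round(o[k],3) for k in('time','joint_positions','eef_pos','ee_rot')})
```

```text
{'time': np.float64(0.9), 'joint_positions': array([-1.506, -0.16 , -0.535,  1.151,  0.592,  1.235]), 'eef_pos': array([ 251.726, -373.871,  261.286]), 'ee_rot': array([[ 0.759,  0.333,  0.559],
       [ 0.403, -0.915, -0.001],
       [ 0.512,  0.226, -0.829]])}
```

Request:
carry_out(commands="0 0 5 0 0 0 100;0 0 5 0 0 0 100;0 0 5 0 0 0 100;0 0 0 0 0 0 100")

```text
time: 1.3
eef_pos: [252.4, -377.0, 417.7]
ee_rot: [[0.757, 0.334, 0.561], [0.409, -0.912, -0.01], [0.509, 0.237, -0.828]]
wrist_force: [-0.0, -0.3, 0.3]
grip_width: 85.6
gripper_force: 0.0
```

```bash
cat >> h.py <<'E'
def log():
    o=env.get_obs(); open('log.txt','a').write(repr([list(o['joint_positions']),list(o['eef_pos']),o['ee_rot'].tolist()])+'\n')
    print(o['time'],o['joint_positions'].round(3),o['eef_pos'].round(1),o['wrist_force'].round(1));print(o['ee_rot'].round(3).tolist())
E
python3 -c "from h import *;log()"
```

```text
1.3 [-1.506 -0.215 -0.253  1.476  0.594  1.234] [ 252.4 -377.   417.7] [-0.  -0.3  0.3]
[[0.757, 0.334, 0.561], [0.409, -0.912, -0.01], [0.509, 0.237, -0.828]]
```

Request:
carry_out(commands="5 0 0 8 0 0 100;5 0 0 8 0 0 100;5 0 0 8 0 0 100;0 0 0 8 0 0 100;0 0 0 0 0 0 100")

```text
time: 1.8
eef_pos: [402.7, -376.1, 405.7]
ee_rot: [[0.761, 0.334, 0.556], [0.066, -0.892, 0.447], [0.645, -0.303, -0.701]]
wrist_force: [-0.4, 0.1, -0.1]
grip_width: 85.1
gripper_force: 0.0
```

```bash
python3 -c "from h import *;log()"
```

```text
1.8 [-1.242  0.191  0.036  1.75   0.734  1.533] [ 402.7 -376.1  405.7] [-0.4  0.1 -0.1]
[[0.761, 0.334, 0.556], [0.066, -0.892, 0.447], [0.645, -0.303, -0.701]]
```

Request:
carry_out(commands="0 0 0 0 -8 0 100;0 0 0 0 -8 0 100;0 0 -5 0 0 0 100;0 0 0 0 0 0 100")

```text
time: 2.2
eef_pos: [399.5, -371.2, 354.5]
ee_rot: [[0.556, 0.4, 0.729], [0.062, -0.894, 0.444], [0.829, -0.202, -0.521]]
wrist_force: [1.0, 0.7, -1.0]
grip_width: 85.4
gripper_force: 0.0
```

```bash
python3 -c "from h import *;log()"
```

```text
2.2 [-1.334  0.212 -0.166  1.656  0.949  1.258] [ 399.5 -371.2  354.5] [ 1.   0.7 -1. ]
[[0.556, 0.4, 0.729], [0.062, -0.894, 0.444], [0.829, -0.202, -0.521]]
```

Request:
carry_out(commands="5 0 0 0 0 8 100;5 0 0 0 0 8 100;0 0 5 0 0 8 100;0 0 0 0 0 0 100")

```text
time: 2.6
eef_pos: [505.4, -376.3, 414.3]
ee_rot: [[0.472, 0.728, 0.497], [0.292, -0.661, 0.691], [0.832, -0.181, -0.525]]
wrist_force: [-0.2, -0.5, 0.7]
grip_width: 85.4
gripper_force: 0.0
```

```bash
python3 -c "from h import *;log()"
```

```text
2.6 [-1.107  0.481  0.315  2.051  0.854  0.999] [ 505.4 -376.3  414.3] [-0.2 -0.5  0.7]
[[0.472, 0.728, 0.497], [0.292, -0.661, 0.691], [0.832, -0.181, -0.525]]
```

```bash
cat >> log.txt <<'E'
[[-1.25940911e+00,  2.77084925e-01, -2.77702795e-02,  1.26796893e+00,3.64871168e-05,  1.46740112e+00],[251.65536438, -571.3258846 ,  230.2416107 ],[[ 9.15204113e-01,  4.02990184e-01, -5.86545383e-04],[ 4.02990536e-01, -9.15202086e-01,  1.94146591e-03],[ 2.45584146e-04, -2.01320982e-03, -9.99997943e-01]]]
[[-1.506, -0.16 , -0.535,  1.151,  0.592,  1.235],[251.726, -373.871,  261.286],[[0.759,  0.333,  0.559],[0.403, -0.915, -0.001],[0.512,  0.226, -0.829]]]
E
cat > fk.py <<'E'
import numpy as np
from scipy.spatial.transform import Rotation as Ro
from scipy.optimize import least_squares
D=[eval(l) for l in open('log.txt')]
def rots(q):
    p=q[1]-q[2]+q[3]
    # z of tool along arm-x at p=0,j5=0
    A=Ro.from_euler('z',q[0])*Ro.from_euler('y',p)
    B=A*Ro.from_euler('z',q[4])
    T=B*Ro.from_matrix(np.array([[0,0,1],[0,1,0],[-1,0,0.]]))*Ro.from_euler('z',q[5])
    return A,B,T
def fk(q,k):
    a1,d1,L1,o1,L2,o2,a4,b4,d6=k
    A,B,T=rots(q); Z=Ro.from_euler('z',q[0])
    r=a1+L1*np.sin(q[1]+o1)+L2*np.cos(q[1]-q[2]+o2); z=d1+L1*np.cos(q[1]+o1)-L2*np.sin(q[1]-q[2]+o2)
    return Z.apply([r,0,z])+A.apply([a4,0,b4])+B.apply([d6,0,0])
LIM=np.array([[-3.12,3.12],[-.85,1.88],[-1.08,1.24],[-1.95,2.15],[-1.57,1.53],[-3.14,3.14]])
def fit():
    f=lambda k:np.concatenate([fk(np.array(d[0]),k)-d[1] for d in D]+[0.01*(k-K0)])
    K0=np.array([0,250,450,0,400,0.,50,0,200])
    return min((least_squares(f,K0+[0,0,0,0,0,o,0,0,0]) for o in(0,.5,-.5,1)),key=lambda s:s.cost)
def ik(pos,R,k,n=40):
    rng=np.random.default_rng(0);best=None
    g=lambda q:np.r_[(fk(q,k)-pos)/10,20*(rots(q)[2].inv()*Ro.from_matrix(R)).as_rotvec()]
    for _ in range(n):
        s=least_squares(g,rng.uniform(LIM[:,0],LIM[:,1]),bounds=(LIM[:,0],LIM[:,1]))
        if best is None or s.cost<best.cost:best=s
        if best.cost<1e-4:break
    return best
E
python3 - <<'E'
from fk import *
for d in D:
    T=rots(d[0])[2]; print((T.inv()*Ro.from_matrix(d[2])).as_rotvec().round(3))
s=fit();print(s.x.round(3),s.cost)
E
```

```text
[0. 0. 0.]
[-0. -0.  0.]
[-0. -0. -0.]
[ 0. -0.  0.]
[-0. -0.  0.]
[-0.  0.  0.]
[-3.70290e+01  2.41164e+02  5.49979e+02 -8.80000e-02  5.05164e+02
 -2.50000e-02  2.56750e+01  7.05200e+01  3.85088e+02] 2327.673192255765
```

```bash
cat > patch.py <<'E'
s=open('fk.py').read()
i=s.index('def fk');j=s.index('LIM=');m=s.index('def fit');n=s.index('def ik')
s=s[:i]+'''def J(q):
    A,B,T=rots(q);Z=Ro.from_euler('z',q[0])
    l1=Z*Ro.from_euler('y',q[1]);l2=Z*Ro.from_euler('y',q[1]-q[2])
    e=np.eye(3)
    return np.array([Z.apply(e[0]),e[2],Z.apply(e[1]),l1.apply(e[0]),l1.apply(e[2]),l2.apply(e[0]),l2.apply(e[2]),A.apply(e[0]),A.apply(e[2]),B.apply(e[0]),B.apply(e[1]),B.apply(e[2])]).T
def fk(q,k): return J(q)@k
'''+s[j:m]+'''def fit():
    A=np.vstack([J(np.array(d[0])) for d in D]);b=np.concatenate([d[1] for d in D])
    w=0.003;k0=np.array([0,250,0,0,450,400,0,50,0,200,0,0.])
    k=np.linalg.lstsq(np.vstack([A,w*np.eye(12)]),np.r_[b,w*k0],rcond=None)[0]
    return k,A@k-b
'''+s[n:]
open('fk.py','w').write(s)
E
python3 patch.py
python3 - <<'E'
from fk import *
k,r=fit();print(k.round(1),r.round(1))
E
```

```text
[ 0.000e+00  2.295e+02  6.460e+01  1.000e-01  5.482e+02  4.900e+02
  1.470e+01  1.022e+02 -1.000e-01  2.912e+02 -1.000e-01 -1.000e-01] [-0. -0. -0. -0. -0. -0.  0. -0. -0. -0.  0.  0.  0.  0. -0.  0.  0.  0.]
```

```bash
cat >> fk.py <<'E'
K=fit()[0]
yaw=np.radians(3); X=np.array([-np.sin(yaw),np.cos(yaw),0]); Y=np.array([-np.cos(yaw),-np.sin(yaw),0])
C=np.array([465.5,86.5,0]); H=C+110*X+[0,0,90]
def hp(th,a,h,y=0): # hood point: a = distance from hinge toward front, h = height in hood z
    ax=np.cos(th)*(-X)+np.sin(th)*np.array([0,0,1]); az=np.cos(th)*np.array([0,0,1])+np.sin(th)*X
    return H+a*ax+h*az+y*Y
def rot(yw,tau,roll):
    z=np.array([np.cos(yw)*np.cos(tau),np.sin(yw)*np.cos(tau),-np.sin(tau)])
    x=np.array([np.cos(yw)*np.sin(tau),np.sin(yw)*np.sin(tau),np.cos(tau)]) # up-ish
    y=np.cross(z,x); R=np.array([x,y,z]).T
    return R@Ro.from_euler('z',roll).as_matrix()
E
python3 - <<'E'
from fk import *
for yd in (0,20,45,60,75,90):
  for td in (-10,0,15,30,45):
    out=[]
    for th in (0,.5,1.0):
      b=min((ik(hp(th,217,65,20),rot(np.radians(yd),np.radians(td),np.radians(r)),K,12) for r in(0,90)),key=lambda s:s.cost)
      out.append(round(b.cost,3))
    print(yd,td,out,b.x.round(2))
E
```

```text
0 -10 [np.float64(44.191), np.float64(71.306), np.float64(48.988)] [ 0.69 -0.34 -1.08 -0.42 -0.91 -1.31]
0 0 [np.float64(44.173), np.float64(58.184), np.float64(25.873)] [ 0.57 -0.49 -1.08 -0.22 -0.69 -1.35]
0 15 [np.float64(43.766), np.float64(18.788), np.float64(4.124)] [ 0.42 -0.61 -1.08 -0.05 -0.43 -1.4 ]
0 30 [np.float64(12.116), np.float64(1.083), np.float64(0.0)] [ 0.33 -0.64 -1.01  0.18 -0.28 -1.4 ]
0 45 [np.float64(0.058), np.float64(0.0), np.float64(0.0)] [ 0.27 -0.55 -0.8   0.55 -0.19 -1.38]
20 -10 [np.float64(14.566), np.float64(25.367), np.float64(57.617)] [-0.85 -0.34 -1.08  0.75  1.53  1.63]
20 0 [np.float64(10.044), np.float64(19.337), np.float64(31.317)] [-0.28 -0.7  -1.08  0.07  0.68 -1.85]
20 15 [np.float64(9.083), np.float64(8.048), np.float64(5.553)] [-0.16 -0.72 -1.08  0.11  0.49 -1.8 ]
20 30 [np.float64(1.922), np.float64(0.008), np.float64(0.0)] [-0.09 -0.7  -1.02  0.25  0.38  2.91]
20 45 [np.float64(0.0), np.float64(0.0), np.float64(0.0)] [-0.01 -0.58 -0.82  0.58  0.25 -1.83]
45 -10 [np.float64(0.304), np.float64(3.455), np.float64(12.808)] [-0.64 -0.21 -1.08
[... 1159 characters left out ...]
7  1.61  1.2   2.34]
75 30 [np.float64(0.0), np.float64(0.0), np.float64(0.0)] [-0.45 -0.03 -0.54  1.37  1.02  1.21]
75 45 [np.float64(0.0), np.float64(0.0), np.float64(0.0)] [-0.33 -0.12 -0.48  1.28  0.78  3.04]
90 -10 [np.float64(0.282), np.float64(3.438), np.float64(6.397)] [-0.49  0.54 -0.48  2.15  1.12 -0.02]
90 0 [np.float64(0.0), np.float64(0.0), np.float64(0.079)] [-0.48  0.52 -0.44  2.15  1.09  0.03]
90 15 [np.float64(0.0), np.float64(0.0), np.float64(0.0)] [-0.46  0.32 -0.4   1.88  1.04  2.05]
90 30 [np.float64(0.0), np.float64(0.0), np.float64(0.0)] [-0.4   0.15 -0.38  1.64  0.92  2.43]
90 45 [np.float64(0.0), np.float64(0.0), np.float64(0.0)] [-0.31  0.02 -0.35  1.49  0.74  1.15]
```

```bash
cat >> fk.py <<'E'
def plan(p0,R0,p1,R1,n=None):
    d=(p1-p0)/10; w=np.degrees((Ro.from_matrix(R1)*Ro.from_matrix(R0).inv()).as_rotvec())
    m=int(np.ceil(max(np.abs(d).max()/4.5,np.linalg.norm(d)/5,np.linalg.norm(w)/8.4))); n=n or m
    print(n,'rows of',(d/n).round(2),(w/n).round(2),'| total',d.round(2),w.round(1))
E
python3 - <<'E'
from h import *; from fk import *
o=env.get_obs();p0,R0=o['eef_pos'],o['ee_rot']
R1=rot(np.radians(93),np.radians(20),0)
a=hp(0,217+90,0,5);a[2]=300;b=a.copy();b[2]=143;c=hp(0,218,53,5)
print(a,b,c)
for r in(0,np.pi):
  R1=rot(np.radians(93),np.radians(20),r)
  plan(p0,R0,a,R1)
  for q in(a,b,c):
    s=ik(q,R1,K);print(s.cost.round(4),s.x.round(2))
E
```

```text
[ 470.81703571 -110.49169813  300.        ] [ 470.81703571 -110.49169813  143.        ] [466.1591356  -21.61366953 143.        ]
6 rows of [-0.58  4.43 -1.91] [ 1.37 -2.37  7.31] | total [ -3.46  26.58 -11.43] [  8.2 -14.2  43.8]
0.0 [-0.77  0.55 -0.02  2.11  0.69  0.31]
0.0 [-0.77  0.73 -0.1   1.85  0.69  0.31]
0.0 [-0.67  0.65 -0.25  1.74  0.79  0.37]
19 rows of [-0.18  1.4  -0.6 ] [ 2.16  7.05 -3.08] | total [ -3.46  26.58 -11.43] [ 41.1 133.9 -58.4]
0.0 [-0.77  0.55 -0.02  2.11  0.69 -2.84]
0.0 [-0.77  0.73 -0.1   1.85  0.69 -2.84]
0.0 [-0.67  0.65 -0.25  1.74  0.79 -2.77]
```

Request:
carry_out(commands="-0.6 4.4 -1.9 1.4 -2.4 7.3 0;-0.6 4.4 -1.9 1.4 -2.4 7.3 0;-0.6 4.4 -1.9 1.4 -2.4 7.3 0;-0.6 4.4 -1.9 1.4 -2.4 7.3 0;-0.6 4.4 -1.9 1.4 -2.4 7.3 0;-0.6 4.4 -1.9 1.4 -2.4 7.3 0;0 0 0 0 0 0 0;0 0 0 0 0 0 0")

```text
time: 3.4
eef_pos: [466.5, -110.5, 294.1]
ee_rot: [[-0.01, 0.999, -0.051], [0.338, 0.052, 0.94], [0.941, -0.007, -0.338]]
wrist_force: [0.4, -0.4, 0.5]
grip_width: 0.1
gripper_force: 0.0
```

Run:
```python
from h import *; from fk import *
log();o=env.get_obs();p0,R0=o['eef_pos'],o['ee_rot']
R1=rot(np.radians(93),np.radians(20),0)
a=hp(0,217+90,0,5);a[2]=143
plan(p0,R0,a,R1)
```

```text
3.4 [-0.779  0.553 -0.033  2.104  0.686  0.306] [ 466.5 -110.5  294.1] [ 0.4 -0.4  0.5]
[[-0.01, 0.999, -0.051], [0.338, 0.052, 0.94], [0.941, -0.007, -0.338]]
4 rows of [ 0.11  0.   -3.78] [-0.05 -0.11  0.01] | total [  0.43   0.   -15.11] [-0.2 -0.4  0. ]
```

Well tracked. Down, then look once from the scene camera to check the ledge relation.

Request:
carry_out(commands="0 0 -4 0 0 0 0;0 0 -4 0 0 0 0;0 0 -4 0 0 0 0;0 0 -3.1 0 0 0 0;0 2.5 0 0 0 0 0;0 2.5 0 0 0 0 0;0 0 0 0 0 0 0")

```text
time: 4.1
eef_pos: [466.3, -61.4, 143.2]
ee_rot: [[-0.01, 0.999, -0.049], [0.337, 0.049, 0.94], [0.941, -0.007, -0.338]]
wrist_force: [-0.2, -0.7, 0.4]
grip_width: -0.2
gripper_force: 0.0
```

Run:
```python
from h import *; from fk import *
log()
a=env.grab_frame("side")[:,:,::-1][190:350,190:390];b=env.grab_frame("wrist")[:,:,::-1]
cv2.imwrite('pics/s1.png',np.hstack([cv2.resize(a,None,fx=2,fy=2),cv2.resize(b,(400,320))]))
```

```text
4.1 [-0.719  0.685 -0.187  1.794  0.741  0.342] [466.3 -61.4 143.2] [-0.2 -0.7  0.4]
[[-0.01, 0.999, -0.049], [0.337, 0.049, 0.94], [0.941, -0.007, -0.338]]
```

View pics/s1.png

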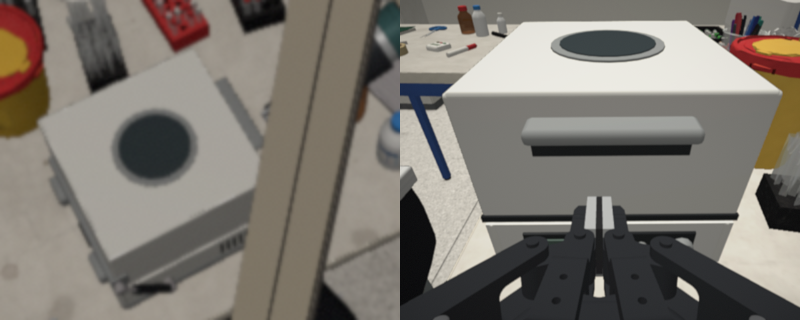

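Request:
carry_out(commands="0 2.5 0 0 0 0 0;0 1.5 0 0 0 0 0;0 0.3 0.5 0 0 0 0;0 0 0.4 0 0 0 0;0 0 0.4 0 0 0 0")

```text
time: 4.7
eef_pos: [466.9, -19.8, 154.8]
ee_rot: [[-0.012, 0.999, -0.049], [0.339, 0.05, 0.939], [0.941, -0.005, -0.339]]
wrist_force: [0.8, -4.2, -1.8]
grip_width: 0.0
gripper_force: 1.9
```

Run:
```python
from h import *; from fk import *
log();o=env.get_obs();p=o['eef_pos'];
# arc steps of 5 deg about hinge
P=p.copy();Ps=[]
for i in range(14):
    v=P-H; n=H+Ro.from_rotvec(np.radians(5)*Y).apply(v); n2=H+Ro.from_rotvec(-np.radians(5)*Y).apply(v)
    if i==0: s=1 if n[2]>n2[2] else -1
    n=H+Ro.from_rotvec(s*np.radians(5)*Y).apply(v); Ps.append(((n-P)/10).round(2).tolist());P=n
print(s,(s*5*Y).round(2));print(*Ps,sep='\n')
```

```text
4.7 [-0.662  0.636 -0.243  1.76   0.791  0.379] [466.9 -19.8 154.8] [ 0.8 -4.2 -1.8]
[[-0.012, 0.999, -0.049], [0.339, 0.05, 0.939], [0.941, -0.005, -0.339]]
1 [-4.99 -0.26  0.  ]
[-0.03, 0.65, 1.86]
[-0.04, 0.81, 1.8]
[-0.05, 0.96, 1.72]
[-0.06, 1.1, 1.63]
[-0.07, 1.24, 1.53]
[-0.07, 1.37, 1.41]
[-0.08, 1.49, 1.29]
[-0.08, 1.59, 1.15]
[-0.09, 1.69, 1.01]
[-0.09, 1.77, 0.86]
[-0.1, 1.84, 0.7]
[-0.1, 1.89, 0.54]
[-0.1, 1.93, 0.37]
[-0.1, 1.96, 0.2]
```

Request:
carry_out(commands="0 0.4 1.8 -5 -0.3 0 0;0 0.8 1.8 -5 -0.3 0 0;0 1.0 1.7 -5 -0.3 0 0;-0.1 1.1 1.6 -5 -0.3 0 0;-0.1 1.2 1.5 -5 -0.3 0 0;-0.1 1.4 1.4 -5 -0.3 0 0")

```text
time: 5.3
eef_pos: [463.7, 40.0, 254.3]
ee_rot: [[-0.035, 0.999, -0.03], [0.765, 0.046, 0.642], [0.643, -0.0, -0.766]]
wrist_force: [1.6, -0.9, -1.2]
grip_width: 0.3
gripper_force: 1.3
```

Run:
```python
from h import *
log()
a=env.grab_frame("side")[:,:,::-1][150:350,190:440];b=env.grab_frame("wrist")[:,:,::-1]
cv2.imwrite('pics/s2.png',np.hstack([cv2.resize(a,(400,320)),cv2.resize(b,(400,320))]))
```

```text
5.3 [-0.432  0.145 -0.303  1.491  0.607  0.976] [463.7  40.  254.3] [ 1.6 -0.9 -1.2]
[[-0.035, 0.999, -0.03], [0.765, 0.046, 0.642], [0.643, -0.0, -0.766]]
```

View pics/s2.png

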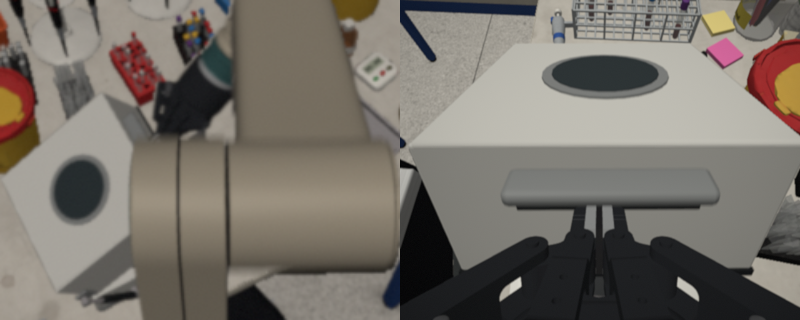

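Request:
carry_out(commands="-0.1 1.5 1.3 -5 -0.3 0 0;-0.1 1.6 1.2 -5 -0.3 0 0;-0.1 1.7 1.0 -5 -0.3 0 0;-0.1 1.8 0.9 -5 -0.3 0 0;-0.1 1.9 0.7 -5 -0.3 0 0;-0.1 1.9 0.5 -5 -0.3 0 0;-0.1 2.0 0.4 -5 -0.3 0 0;0 0 0 0 0 0 0")

```text
time: 6.2
eef_pos: [455.5, 168.0, 313.5]
ee_rot: [[-0.055, 0.998, -0.001], [0.994, 0.055, 0.092], [0.092, 0.005, -0.996]]
wrist_force: [0.3, 0.4, -0.7]
grip_width: -0.1
gripper_force: 0.0
```

Request:
carry_out(commands="0 -2 3 0 0 0 0;0 -4 3 0 0 0 0;0 -5 0 0 0 0 0;0 -5 0 0 0 0 0;0 0 0 0 0 0 0;0 0 0 0 0 0 0")

```text
time: 6.8
eef_pos: [455.3, 2.9, 371.3]
ee_rot: [[-0.044, 0.999, -0.003], [0.995, 0.044, 0.094], [0.094, 0.001, -0.996]]
wrist_force: [1.0, 0.2, 0.7]
grip_width: -0.0
gripper_force: 0.0
```

Run:
```python
from h import *
log()
a=env.grab_frame("scene")[:,:,::-1][130:370,230:530];b=env.grab_frame("wrist")[:,:,::-1]
cv2.imwrite('pics/s3.png',np.hstack([cv2.resize(a,(400,320)),cv2.resize(b,(400,320))]))
```

```text
6.8 [-0.195 -0.065 -0.122  1.536  0.091  1.331] [455.3   2.9 371.3] [1.  0.2 0.7]
[[-0.044, 0.999, -0.003], [0.995, 0.044, 0.094], [0.094, 0.001, -0.996]]
```

View pics/s3.png

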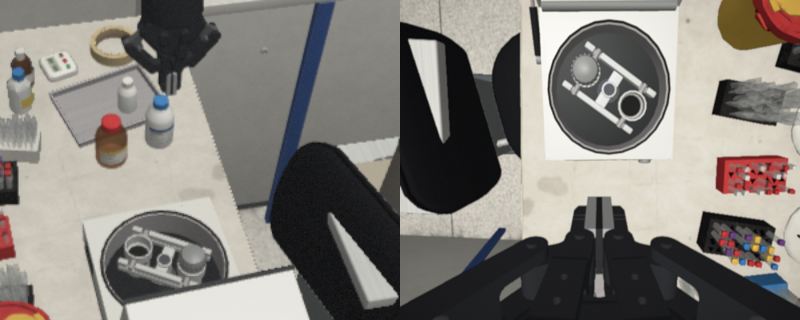

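Run:
```python
from h import *
im=env.grab_frame("wrist");c=env.calibration("wrist")
cv2.imwrite('pics/w4.png',im[:,:,::-1])
print('cap',onz("wrist",296,103,138,c),'open',onz("wrist",371,156,109,c))
g=cv2.cvtColor(im,cv2.COLOR_RGB2GRAY)
# bowl: dark circle -> centre on deck plane
h=cv2.HoughCircles(g[0:260,200:460],cv2.HOUGH_GRADIENT,1.2,60,param1=120,param2=30,minRadius=70,maxRadius=110);print(h)
if h is not None: print('bowl',onz("wrist",200+h[0][0][0],h[0][0][1],85,c))
h=cv2.HoughCircles(g[60:200,240:440],cv2.HOUGH_GRADIENT,1,30,param1=120,param2=18,minRadius=14,maxRadius=32)
for q in h[0][:6]: print(q, onz("wrist",240+q[0],60+q[1],138,c),onz("wrist",240+q[0],60+q[1],109,c))
cv2.imwrite('pics/w4c.png',cv2.resize(im[0:270,190:470,::-1],None,fx=2.2,fy=2.2,interpolation=2))
```

```text
cap [432.2 110.  138. ] open [503.4  69.  109. ]
[[[135.       131.40001   93.520004]]]
bowl [469.   91.4  85. ]
[55.5 46.5 22.1] [431.8 107.1 138. ] [430.3 110.4 109. ]
[129.5  98.5  21.3] [498.6  66.4 138. ] [502.1  66.6 109. ]
[154.5  42.5  31.4] [516.7 114.6 138. ] [521.6 118.5 109. ]
[87.5 75.5 22.3] [460.6  84.2 138. ] [461.3  85.8 109. ]
[ 35.5 104.5  31.4] [416.1  57.1 138. ] [413.4  56.7 109. ]
[34.5 24.5 20.2] [413.3 124.2 138. ] [410.3 128.8 109. ]
```

View pics/w4c.png

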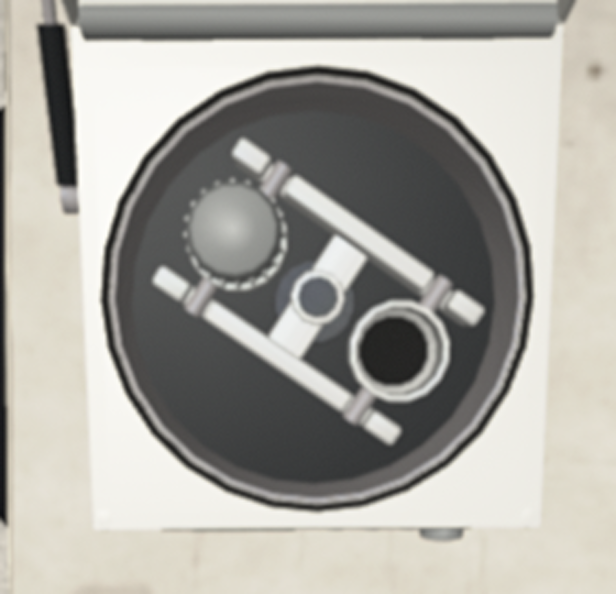

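```bash
cat > cap.py <<'E'
from h import *
E
python3 - <<'E'
from h import *; from fk import *
c=env.calibration("wrist")
P=lambda x,y,z:onz("wrist",190+x/2.2,y/2.2,z,c)
print('cap',P(235,230,139),'open',P(400,350,109))
a,b,d,e=P(277,178,103),P(201,295,103),P(437,292,103),P(359,405,103)
print(a,b,d,e,'caps',(a+b)/2,'open',(d+e)/2,'axis',(a+b+d+e)/4)
v=(a+b-d-e)/2; print('radial ang',np.degrees(np.arctan2(v[1],v[0])),np.linalg.norm(v))
print(P(318,298,97))
cc=(a+b)/2;cc[2]=0;ang=np.arctan2(v[1],v[0])
o=env.get_obs();p0,R0=o['eef_pos'],o['ee_rot']
for f in(0,np.pi):
  y=np.array([np.cos(ang+f),np.sin(ang+f),0]);z=np.array([0,0,-1.]);R1=np.array([np.cross(y,z),y,z]).T
  for zz in(240,108):
    s=ik(cc+[0,0,zz],R1,K);print(zz,s.cost.round(4),s.x.round(2))
  plan(p0,R0,cc+[0,0,260],R1)
E
```

```text
cap [433.  108.6 139. ] open [504.3  66.2 109. ]
[448.  134.9 103. ] [417.5  85.3 103. ] [519.3  91.6 103. ] [488.7  41.5 103. ] caps [432.75 110.1  103.  ] open [504.    66.55 103.  ] axis [468.375  88.325 103.   ]
radial ang 148.56555551887544 83.50547886216806
[468.3  86.8  97. ]
240 0.0 [ 0.1  -0.05 -0.38  1.24 -0.   -0.92]
108 0.0 [ 0.1   0.07 -0.56  0.95  0.   -0.92]
18 rows of [-0.13  0.58 -0.62] [-0.11 -0.38  8.09] | total [ -2.28  10.47 -11.19] [ -1.9  -6.8 145.6]
240 0.0 [ 0.1  -0.05 -0.38  1.24  0.    2.22]
108 0.0 [ 0.1   0.07 -0.56  0.95 -0.    2.22]
5 rows of [-0.46  2.09 -2.24] [-1.04  0.3  -6.85] | total [ -2.28  10.47 -11.19] [ -5.2   1.5 -34.2]
```

Request:
carry_out(commands="-0.5 2.1 -2.2 -1 0.3 -6.9 73;-0.5 2.1 -2.2 -1 0.3 -6.9 73;-0.4 2.1 -2.2 -1 0.3 -6.8 73;-0.4 2.0 -2.2 -1.1 0.3 -6.8 73;-0.4 2.0 -2.2 -1.1 0.3 -6.8 73;0 0 0 0 0 0 73;0 0 0 0 0 0 73")

```text
time: 7.65
eef_pos: [433.2, 109.1, 262.4]
ee_rot: [[0.517, 0.856, 0.0], [0.856, -0.517, -0.002], [-0.002, 0.001, -1.0]]
wrist_force: [-0.3, -0.3, 0.3]
grip_width: 62.2
gripper_force: 0.0
```

Run:
```python
from h import *; from fk import *
log();o=env.get_obs();p0,R0=o['eef_pos'],o['ee_rot'];print(o['grip_width'])
im=env.grab_frame("wrist");c=env.calibration("wrist")
cv2.imwrite('pics/w5.png',im[:,:,::-1])
print('expect cap px',pix("wrist",np.array([432.8,109.3,139]),c))
ang=np.radians(148.57-180);y=np.array([np.cos(ang),np.sin(ang),0]);z=np.array([0,0,-1.]);R1=np.array([np.cross(y,z),y,z]).T
plan(p0,R0,np.array([432.8,109.3,108]),R1)
```

```text
7.65 [ 1.030e-01 -6.000e-02 -3.390e-01  1.292e+00 -2.000e-03  2.217e+00] [433.2 109.1 262.4] [-0.3 -0.3  0.3]
[[0.517, 0.856, 0.0], [0.856, -0.517, -0.002], [-0.002, 0.001, -1.0]]
62.164603558798454
expect cap px [315.7 232.3]
4 rows of [-0.01  0.01 -3.86] [ 0.03  0.   -0.08] | total [ -0.04   0.02 -15.44] [ 0.1  0.  -0.3]
```

View pics/w5.png

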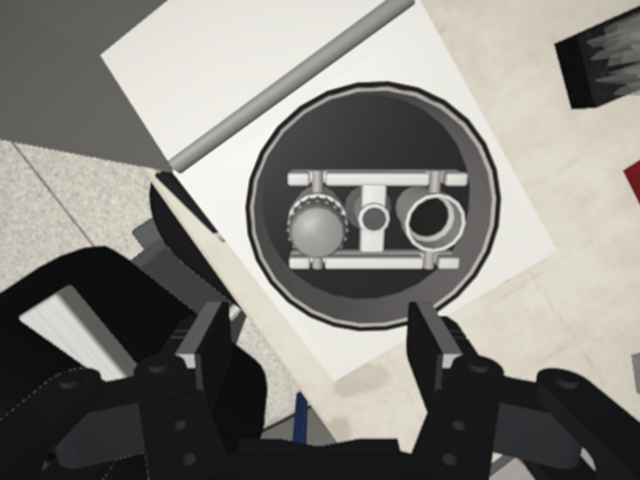

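Request:
carry_out(commands="0 0 -4 0 0 0 73;0 0 -4 0 0 0 73;0 0 -4 0 0 0 73;0 0 -3.4 0 0 0 73;0 0 0 0 0 0 73;0 0 0 0 0 0 25;0 0 0 0 0 0 25;0 0 0 0 0 0 25")

```text
time: 8.5
eef_pos: [435.7, 108.1, 111.4]
ee_rot: [[0.521, 0.853, 0.005], [0.853, -0.521, -0.001], [0.001, 0.005, -1.0]]
wrist_force: [-2.8, 0.6, 7.0]
grip_width: 37.8
gripper_force: 59.4
```

Request:
carry_out(commands="0 0 0 0 0 0 0;0 0 0 0 0 0 0;0 0 0 0 0 0 0;0 0 0 0 0 0 0")

```text
time: 8.9
eef_pos: [435.7, 108.1, 111.4]
ee_rot: [[0.521, 0.853, 0.005], [0.853, -0.521, -0.002], [0.001, 0.005, -1.0]]
wrist_force: [-2.7, 0.5, 6.3]
grip_width: 37.7
gripper_force: 59.4
```

Request:
carry_out(commands="0.2 -0.1 0.5 0 0 0 0;0 0 0.8 0 0 0 0;0 0 0.8 0 0 0 0;0 0 1 0 0 0 0;0 0 1 0 0 0 0")

```text
time: 9.4
eef_pos: [436.9, 106.7, 151.2]
ee_rot: [[0.522, 0.853, 0.003], [0.853, -0.522, -0.003], [-0.0, 0.004, -1.0]]
wrist_force: [-0.0, -0.2, -1.4]
grip_width: 37.6
gripper_force: 59.9
```

Request:
carry_out(commands="0 0 2 0 0 0 0;0 0 3 0 0 0 0;0 0 3 0 0 0 0;0 0 3 0 0 0 0;0 0 0 0 0 0 0")

```text
time: 9.9
eef_pos: [439.7, 107.1, 265.3]
ee_rot: [[0.521, 0.853, 0.012], [0.853, -0.522, -0.001], [0.005, 0.011, -1.0]]
wrist_force: [0.7, -0.4, -0.6]
grip_width: 37.3
gripper_force: 60.1
```

Run:
```python
from h import *; from fk import *
log();o=env.get_obs();p0,R0=o['eef_pos'],o['ee_rot'];print(o['grip_width'],o['gripper_force'])
im=env.grab_frame("side");w=env.grab_frame("wrist");s=env.grab_frame("scene")
cv2.imwrite('pics/l6.png',np.hstack([cv2.resize(s[100:400,200:500,::-1],(400,400)),cv2.resize(w[:,:,::-1],(400,400))]))
```

```text
9.9 [ 0.098 -0.059 -0.332  1.286 -0.003  2.217] [439.7 107.1 265.3] [ 0.7 -0.4 -0.6]
[[0.521, 0.853, 0.012], [0.853, -0.522, -0.001], [0.005, 0.011, -1.0]]
37.32643145460725 60.10053813457489
```

View pics/l6.png

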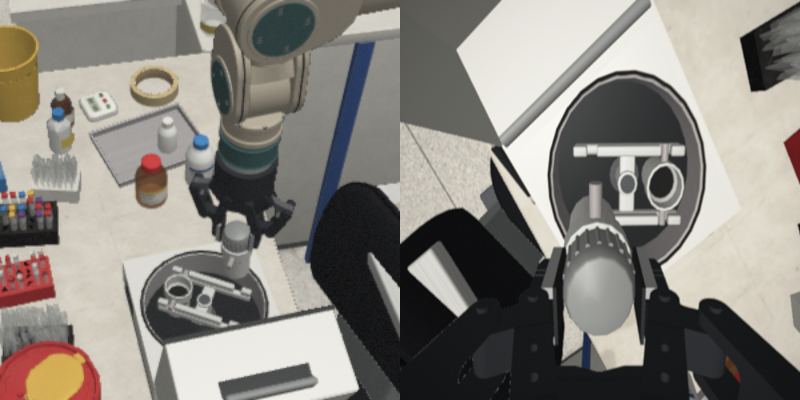

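Run:
```python
from h import *; from fk import *
S=lambda u,v:onz("scene",200+u*.75,100+v*.75,15)
print(S(91,134),S(178,107),S(123,183))
o=env.get_obs();p0,R0=o['eef_pos'],o['ee_rot']
ang=np.radians(-75);y=np.array([np.cos(ang),np.sin(ang),0]);z=np.array([0,0,-1.]);R1=np.array([np.cross(y,z),y,z]).T
t=np.array([521,-308,0.])
for zz in(240,67):
    s=ik(t+[0,0,zz],R1,K);print(s.cost,s.x.round(2))
plan(p0,R0,t+[0,0,240],R1,14)
```

```text
[ 586.1 -366.7   15. ] [ 406.9 -410.2   15. ] [ 544.2 -233.1   15. ]
2.0088786380028657e-24 [-0.64  0.24 -0.06  1.27  0.    2.24]
3.3605967600480872e-28 [-0.64  0.37 -0.27  0.93 -0.    2.24]
14 rows of [ 0.61 -2.96 -0.14] [ 0.01  0.   -3.11] | total [  8.53 -41.48  -1.93] [  0.2   0.  -43.6]
```

Request:
carry_out(commands="0.2 -1 0 0 0 -1 0;0.4 -2 0 0 0 -2 0;0.6 -3.2 0 0 0 -3.5 0;0.6 -3.2 0 0 0 -3.5 0;0.6 -3.2 0 0 0 -3.5 0;0.6 -3.2 0 0 0 -3.5 0;0.6 -3.2 0 0 0 -3.5 0;0.6 -3.2 0 0 0 -3.5 0")

```text
time: 10.85
eef_pos: [476.9, -116.9, 257.9]
ee_rot: [[0.826, 0.564, -0.003], [0.564, -0.826, -0.002], [-0.003, 0.0, -1.0]]
wrist_force: [-0.1, 0.1, -1.6]
grip_width: 37.7
gripper_force: 59.9
```

Request:
carry_out(commands="0.7 -3.2 0 0 0 -3.5 0;0.7 -3.2 0 0 0 -3.5 0;0.7 -3.2 0 0 0 -3.5 0;0.7 -3.2 0 0 0 -3.5 0;0.7 -3.2 0 0 0 -3.5 0;0.5 -2 0 0 0 -1.5 0;0.2 -1.3 0 0 0 -0.5 0;0 0 0 0 0 0 0")

```text
time: 11.65
eef_pos: [519.2, -309.6, 258.0]
ee_rot: [[0.966, 0.258, -0.003], [0.258, -0.966, -0.002], [-0.003, 0.001, -1.0]]
wrist_force: [-0.3, 0.2, -3.0]
grip_width: 37.6
gripper_force: 60.1
```

Run:
```python
from h import *; from fk import *
log();o=env.get_obs();p0,R0=o['eef_pos'],o['ee_rot'];print(o['grip_width'],o['gripper_force'])
ang=np.radians(-75);y=np.array([np.cos(ang),np.sin(ang),0]);z=np.array([0,0,-1.]);R1=np.array([np.cross(y,z),y,z]).T
plan(p0,R0,np.array([521,-308,90.]),R1)
# tray from wrist: where should tray corners/centre project; get dropper by brightness
im=env.grab_frame("wrist");c=env.calibration("wrist");cv2.imwrite('pics/w7.png',im[:,:,::-1])
ct=np.array([478,-320,0.]);R=Ro.from_euler('z',14.5,degrees=True)
for sx,sy in((1,1),(1,-1),(-1,-1),(-1,1)): print(pix("wrist",ct+R.apply([95*sx,70*sy,15]),c))
print('dropper px',pix("wrist",np.array([446,-317,74]),c))
hsv=cv2.cvtColor(im,cv2.COLOR_RGB2HSV)
m=((hsv[...,2]>110)&(hsv[...,2]<190)&(hsv[...,1]<35)).astype(np.uint8)
k,l,st,cc=cv2.connectedComponentsWithStats(m)
for i in range(1,k):
    if st[i,4]>3000: print(st[i],cc[i].round(0))
```

```text
11.65 [-0.643  0.229 -0.031  1.312 -0.003  2.238] [ 519.2 -309.6  258. ] [-0.3  0.2 -3. ]
[[0.966, 0.258, -0.003], [0.258, -0.966, -0.002], [-0.003, 0.001, -1.0]]
37.626518308022334 60.057193636894226
4 rows of [ 0.04  0.04 -4.2 ] [ 0.02 -0.04  0.01] | total [  0.18   0.16 -16.8 ] [ 0.1 -0.2  0. ]
[241.5 138.3]
[400.5 139.8]
[388.6 333.7]
[249.4 332.5]
dropper px [306.7 297.5]
[     0      0    640    371 165181] [283. 157.]
[ 431  284   68   58 3060] [465. 313.]
[  247   310   137   136 12554] [313. 379.]
```

Request:
carry_out(commands="0 0 -2 0 0 0 0;0 0 -4 0 0 0 0;0 0 -4 0 0 0 0;0 0 -4 0 0 0 0;0 0 -2.5 0 0 0 0;0 0 -1.3 0 0 0 0;0 0 -0.3 0 0 0 0;0 0 0 0 0 0 0")

```text
time: 12.5
eef_pos: [520.5, -307.9, 79.5]
ee_rot: [[0.965, 0.261, 0.0], [0.261, -0.965, -0.003], [-0.001, 0.003, -1.0]]
wrist_force: [0.7, -0.2, -1.3]
grip_width: 37.4
gripper_force: 59.9
```

Request:
carry_out(commands="0 0 -0.3 0 0 0 0;0 0 -0.2 0 0 0 0;0 0 0 0 0 0 0")

```text
time: 12.8
eef_pos: [520.5, -308.5, 74.5]
ee_rot: [[0.966, 0.26, 0.001], [0.26, -0.966, -0.004], [-0.0, 0.004, -1.0]]
wrist_force: [1.1, 0.1, -2.1]
grip_width: 37.4
gripper_force: 59.9
```

Request:
carry_out(commands="0 0 -0.2 0 0 0 0;0 0 -0.2 0 0 0 0;0 0 0 0 0 0 0;0 0 0 0 0 0 0")

```text
time: 13.2
eef_pos: [519.9, -308.1, 69.6]
ee_rot: [[0.966, 0.26, -0.001], [0.26, -0.966, -0.002], [-0.001, 0.002, -1.0]]
wrist_force: [0.6, 0.8, -2.5]
grip_width: 37.2
gripper_force: 59.9
```

Request:
carry_out(commands="0 0 -0.2 0 0 0 0;0 0 0 0 0 0 0;0 0 0 0 0 0 0")

```text
time: 13.5
eef_pos: [520.5, -308.2, 68.8]
ee_rot: [[0.966, 0.26, 0.001], [0.26, -0.966, -0.003], [-0.0, 0.003, -1.0]]
wrist_force: [-1.0, 2.2, 5.3]
grip_width: 38.0
gripper_force: 60.7
```

Request:
carry_out(commands="0 0 0 0 0 0 55;0 0 0 0 0 0 65;0 0 0 0 0 0 70;0 0 0 0 0 0 70;0 0 0 0 0 0 70;0 0 0 0 0 0 70")

```text
time: 14.1
eef_pos: [520.0, -308.2, 67.6]
ee_rot: [[0.966, 0.26, -0.001], [0.26, -0.966, -0.003], [-0.001, 0.002, -1.0]]
wrist_force: [1.0, 0.3, 0.5]
grip_width: 59.8
gripper_force: 0.0
```

Request:
carry_out(commands="0 0 1 0 0 0 70;0 0 2 0 0 0 70;0 0 4 0 0 0 70;0 0 5 0 0 0 70;0 0 5 0 0 0 70;0 0 5 0 0 0 70;0 0 0 0 0 0 0;0 0 0 0 0 0 0")

```text
time: 14.9
eef_pos: [521.0, -308.9, 290.7]
ee_rot: [[0.966, 0.26, 0.004], [0.26, -0.966, -0.006], [0.002, 0.007, -1.0]]
wrist_force: [0.3, 1.0, -0.9]
grip_width: 32.0
gripper_force: 0.0
```

Run:
```python
from h import *; from fk import *
log()
im=env.grab_frame("wrist");c=env.calibration("wrist");cv2.imwrite('pics/w8.png',im[:,:,::-1])
print('expected cap top px',pix("wrist",np.array([520.5,-308.2,95]),c))
g=cv2.cvtColor(im,cv2.COLOR_RGB2GRAY)
h=cv2.HoughCircles(g,cv2.HOUGH_GRADIENT,1,30,param1=100,param2=25,minRadius=15,maxRadius=50)
if h is not None:
  for q in h[0][:6]: print(q,onz("wrist",q[0],q[1],95,c))
# closing: ledge when open
for th in(1.83,1.5,1.2,.95,.7): print(th,hp(th,215,90).round(0),hp(th,235,90).round(0),hp(th,215,105).round(0))
```

```text
14.9 [-6.410e-01  2.140e-01  1.800e-02  1.368e+00 -2.000e-03  2.238e+00] [ 521.  -308.9  290.7] [ 0.3  1.  -0.9]
[[0.966, 0.26, 0.004], [0.26, -0.966, -0.006], [0.002, 0.007, -1.0]]
expected cap top px [318.9 209. ]
[452.5 306.5  49.4] [ 467.9 -441.3   95. ]
[207.5 186.5  24.3] [ 515.2 -218.5   95. ]
[308.5 213.5  21.6] [ 514.8 -301.1   95. ]
[407.5  77.5  28.8] [ 633.  -345.7   95. ]
[179.5 204.5  19.4] [ 495.2 -199.7   95. ]
[216.5 278.5  24.3] [ 440.7 -240.6   95. ]
1.83 [452. 338. 275.] [452. 343. 294.] [452. 353. 271.]
1.5 [456. 271. 311.] [456. 269. 331.] [455. 286. 312.]
1.2 [459. 202. 323.] [460. 195. 342.] [459. 216. 328.]
0.95 [462. 145. 317.] [463. 133. 334.] [462. 157. 326.]
0.7 [465.  90. 297.] [466.  75. 310.] [465. 100. 309.]
```

Run:
```python
from h import *; from fk import *
import fk
fk.H=H+np.array([1.5,1,0])
o=env.get_obs();p0,R0=o['eef_pos'],o['ee_rot']
y=-Y;z=np.array([0,0,-1.]) ; R1=np.array([np.cross(y,z),y,z]).T
a=hp(1.83,220,90+36);b=hp(1.83,220,90+12);print(a.round(1),b.round(1))
up=a.copy();up[2]=400
print('to above');m=np.array([455,40,400.]);plan(p0,R0,m,R1);plan(m,R1,up,R1)
for q in(up,a):
  s=ik(q,R1,K);print(s.cost.round(4),s.x.round(2))
P=b.copy();R=R1;ln=[]
for i in range(12):
  w=Ro.from_rotvec(np.radians(5)*np.array([np.cos(yaw),np.sin(yaw),0]))
  n=fk.H+w.apply(P-fk.H);ln.append(((n-P)/10).round(2).tolist());P=n;R=w.as_matrix()@R
  if i%3==2: s=ik(P,R,K);print(P.round(0),s.cost.round(4),s.x.round(2))
print(*ln,sep='\n')
```

```text
[451.9 375.3 270.4] [453.1 352.1 276.5]
to above
10 rows of [-0.65  3.48  1.12] [0.01 0.01 7.79] | total [-6.5  34.81 11.17] [ 0.1  0.1 77.9]
8 rows of [-0.04  4.19  0.  ] [0. 0. 0.] | total [-0.31 33.53  0.  ] [0. 0. 0.]
0.0 [0.58 0.17 0.19 1.59 0.   2.1 ]
0.0 [ 0.58  0.19 -0.05  1.33 -0.    2.1 ]
[456. 299. 310.] 0.0 [ 0.33  0.03 -0.17  1.3   0.25  1.85]
[459. 238. 329.] 0.0 [ 0.06 -0.02 -0.24  1.34  0.52  1.58]
[462. 175. 331.] 0.0 [-0.2   0.05 -0.28  1.5   0.75  1.22]
[466. 113. 317.] 0.0 [-0.41  0.22 -0.28  1.73  0.89  0.79]
[0.09, -1.68, 1.28]
[0.09, -1.79, 1.13]
[0.1, -1.88, 0.97]
[0.1, -1.96, 0.8]
[0.11, -2.02, 0.63]
[0.11, -2.06, 0.45]
[0.11, -2.1, 0.27]
[0.11, -2.11, 0.08]
[0.11, -2.11, -0.1]
[0.11, -2.09, -0.29]
[0.11, -2.06, -0.47]
[0.11, -2.01, -0.65]
```

Request:
carry_out(commands="0 0 4 0 0 7.8 0;-0.6 3 4 0 0 7.8 0;-0.8 4 3.2 0 0 7.8 0;-0.8 4 0 0 0 7.8 0;-0.8 4 0 0 0 7.8 0;-0.8 4 0 0 0 7.8 0;-0.8 4 0 0 0 7.8 0;-0.8 4 0 0 0 7.8 0")

```text
time: 15.75
eef_pos: [464.7, -38.1, 395.8]
ee_rot: [[0.212, 0.977, -0.002], [0.977, -0.212, -0.001], [-0.001, -0.002, -1.0]]
wrist_force: [0.1, 0.1, 0.4]
grip_width: -0.0
gripper_force: 0.0
```

Request:
carry_out(commands="-0.6 4 0 0 0 7.8 0;-0.5 3.8 0 0 0 7.7 0;0 4.2 0 0 0 0 0;0 4.2 0 0 0 0 0;0 4.2 0 0 0 0 0;0 4.2 0 0 0 0 0;0 0 0 0 0 0 0")

```text
time: 16.45
eef_pos: [453.9, 209.8, 395.4]
ee_rot: [[-0.058, 0.998, -0.003], [0.998, 0.058, -0.001], [-0.001, -0.003, -1.0]]
wrist_force: [-0.5, -1.1, -0.6]
grip_width: -0.1
gripper_force: 0.0
```

Request:
carry_out(commands="0 4.2 0 0 0 0 0;0 4.2 0 0 0 0 0;0 4.2 0 0 0 0 0;0 4.2 0 0 0 0 0;0 0 0 0 0 0 0;0 0 0 0 0 0 0")

```text
time: 17.05
eef_pos: [454.9, 373.7, 396.0]
ee_rot: [[-0.053, 0.999, -0.001], [0.999, 0.053, -0.004], [-0.004, -0.001, -1.0]]
wrist_force: [0.2, -0.0, -0.1]
grip_width: -0.2
gripper_force: 0.0
```

Run:
```python
from h import *; from fk import *
log();o=env.get_obs();p0,R0=o['eef_pos'],o['ee_rot']
y=-Y;z=np.array([0,0,-1.]) ; R1=np.array([np.cross(y,z),y,z]).T
plan(p0,R0,np.array([452,377,274.]),R1)
# check ledge in wrist view: where predicted; side view gray-ledge segmentation
for nm in("scene","side","wrist"):
    im=env.grab_frame(nm);cv2.imwrite(f'pics/z_{nm}.png',im[:,:,::-1])
    c=env.calibration(nm)
    ps=[pix(nm,hp(1.83,235,85,s)+[1.5,1,0],c) for s in(55,-55)]+[pix(nm,hp(1.83,215,105,s)+[1.5,1,0],c) for s in(105,-105)];print(nm,*ps)
# brown/white boundary scan on wrist: column through the image centre
im=cv2.imread('pics/z_wrist.png',0);print(im[0:480:8,330].tolist())
```

```text
17.05 [ 0.58   0.177  0.189  1.585 -0.003  2.098] [454.9 373.7 396. ] [ 0.2 -0.  -0.1]
[[-0.053, 0.999, -0.001], [0.999, 0.053, -0.004], [-0.004, -0.001, -1.0]]
3 rows of [-0.1   0.11 -4.07] [ 0.08 -0.02 -0.01] | total [ -0.29   0.33 -12.2 ] [ 0.2 -0.1 -0. ]
scene [438.7 385.3] [368.8 400.7] [470.2 394.3] [338.2 423.9]
side [166.5 315.5] [148.3 274.1] [171.8 342.4] [137.7 263.9]
wrist [223.6 292.9] [401.  292.4] [154.9 258.7] [470.4 257.9]
[174, 179, 155, 171, 172, 149, 112, 148, 169, 174, 157, 184, 149, 185, 179, 187, 191, 189, 188, 186, 184, 186, 186, 183, 184, 188, 189, 177, 167, 181, 190, 68, 87, 207, 218, 219, 110, 82, 84, 84, 84, 84, 83, 151, 20, 22, 20, 20, 20, 28, 33, 32, 32, 32, 21, 18, 19, 17, 18, 19]
```

Request:
carry_out(commands="0 0.8 0 0 0 0 0;0 0 -4 0 0 0 0;0 0 -4 0 0 0 0;0 0 -3 0 0 0 0;0 0 -1.1 0 0 0 0;0 0 0 0 0 0 0")

```text
time: 17.8
eef_pos: [454.5, 381.3, 275.7]
ee_rot: [[-0.051, 0.999, -0.0], [0.999, 0.051, -0.003], [-0.003, -0.001, -1.0]]
wrist_force: [-0.5, -0.6, 0.6]
grip_width: 0.1
gripper_force: 0.0
```

Request:
carry_out(commands="0 -1.3 0.3 0 0 0 0;0 -0.6 0.2 0 0 0 0;0 -0.5 0 0 0 0 0;0 0 0 0 0 0 0")

```text
time: 18.2
eef_pos: [456.1, 357.8, 284.0]
ee_rot: [[-0.051, 0.999, 0.005], [0.999, 0.051, 0.0], [0.0, 0.005, -1.0]]
wrist_force: [1.0, 0.4, -0.2]
grip_width: 0.0
gripper_force: 0.0
```

Request:
carry_out(commands="0 -0.5 0 0 0 0 0;0 -0.5 0 0 0 0 0;0 0 0 0 0 0 0")

```text
time: 18.5
eef_pos: [456.1, 350.8, 284.6]
ee_rot: [[-0.053, 0.999, 0.005], [0.999, 0.053, 0.007], [0.007, 0.006, -1.0]]
wrist_force: [-2.0, 6.8, 4.8]
grip_width: 0.0
gripper_force: 3.3
```

Request:
carry_out(commands="0.1 -1.7 1.3 5 0.3 0 0;0.1 -1.8 1.1 5 0.3 0 0;0.1 -1.9 1 5 0.3 0 0;0.1 -2 0.8 5 0.3 0 0;0.1 -2 0.6 5 0.3 0 0;0.1 -2.1 0.5 5 0.3 0 0")

```text
time: 19.1
eef_pos: [461.6, 233.1, 337.0]
ee_rot: [[-0.046, 0.999, -0.025], [0.862, 0.052, 0.504], [0.504, 0.002, -0.864]]
wrist_force: [-0.2, 1.8, 0.3]
grip_width: 0.1
gripper_force: 0.7
```

Run:
```python
from h import *; from fk import *
log();o=env.get_obs()
v=o['eef_pos']-(H+[1.5,1,0]);print('tip angle',np.arctan2(v[2],-v@X),'r',np.hypot(v@X,v[2]))
im=env.grab_frame("wrist");cv2.imwrite('pics/z2.png',im[:,:,::-1])
g=cv2.cvtColor(im,cv2.COLOR_RGB2GRAY);print(g[0:480:8,330].tolist())
```

```text
19.1 [ 0.047 -0.018 -0.226  1.364  0.528  1.564] [461.6 233.1 337. ] [-0.2  1.8  0.3]
[[-0.046, 0.999, -0.025], [0.862, 0.052, 0.504], [0.504, 0.002, -0.864]]
tip angle 1.714154011829403 r 249.52825488328992
[142, 144, 146, 145, 144, 50, 47, 46, 93, 87, 88, 126, 116, 96, 87, 151, 162, 138, 160, 135, 161, 166, 169, 167, 165, 164, 163, 163, 162, 161, 162, 166, 167, 127, 30, 37, 114, 107, 109, 108, 109, 108, 108, 120, 25, 27, 25, 21, 19, 22, 25, 26, 25, 24, 25, 22, 25, 24, 24, 24]
```

Request:
carry_out(commands="0.1 -2.1 0.3 5 0.3 0 0;0.1 -2.1 0.1 5 0.3 0 0;0.1 -2.1 -0.1 5 0.3 0 0;0.1 -2.1 -0.3 5 0.3 0 0;0.1 -2.1 -0.5 5 0.3 0 0;0.1 -2 -0.6 5 0.3 0 0;0 0 0 0 0 0 0;0 0 0 0 0 0 0")

```text
time: 19.95
eef_pos: [467.5, 107.7, 323.6]
ee_rot: [[-0.019, 0.999, -0.049], [0.499, 0.052, 0.865], [0.866, -0.008, -0.499]]
wrist_force: [0.3, 1.3, 0.5]
grip_width: -0.2
gripper_force: 0.0
```

```bash
cat > chk.py <<'E'
from h import *
log()
for n in("scene","side"):
    im=env.grab_frame(n);cv2.imwrite(f'pics/e_{n}.png',im[:,:,::-1])
    a=cv2.imread(f'pics/{n}0.png',0).astype(int);b=cv2.cvtColor(im,cv2.COLOR_RGB2GRAY).astype(int)
    d=(abs(a-b)>25).astype(np.uint8)
    k,l,st,cc=cv2.connectedComponentsWithStats(d)
    print(n,[(st[i].tolist(),cc[i].round().tolist()) for i in range(1,k) if st[i,4]>60])
E
python3 chk.py
```

```text
19.95 [-0.419  0.224 -0.26   1.759  0.879  0.778] [467.5 107.7 323.6] [0.3 1.3 0.5]
[[-0.019, 0.999, -0.049], [0.499, 0.052, 0.865], [0.866, -0.008, -0.499]]
scene [([260, 0, 380, 286, 51438], [485.0, 116.0]), ([490, 0, 22, 7, 69], [498.0, 2.0]), ([285, 189, 23, 34, 411], [298.0, 207.0]), ([290, 242, 145, 144, 4148], [369.0, 338.0]), ([543, 252, 81, 66, 3098], [588.0, 290.0]), ([328, 273, 63, 58, 2648], [359.0, 301.0]), ([347, 373, 42, 10, 62], [367.0, 377.0])]
side [([615, 81, 12, 11, 67], [620.0, 85.0]), ([345, 83, 30, 21, 255], [362.0, 93.0]), ([466, 84, 174, 209, 8197], [569.0, 164.0]), ([330, 89, 29, 55, 735], [344.0, 119.0]), ([343, 95, 7, 15, 63], [346.0, 102.0]), ([365, 94, 12, 23, 109], [372.0, 109.0]), ([369, 129, 11, 14, 67], [375.0, 137.0]), ([241, 135, 250, 329, 28903], [353.0, 285.0]), ([477, 159, 78, 68, 2702], [518.0, 192.0]), ([474, 194, 52, 50, 664], [501.0, 222.0]), ([445, 206, 27, 18, 131], [460.0, 212.0]), ([445, 216, 16, 13, 87], [452.0, 223.0]), ([440, 220, 31, 16, 85], [453.0, 231.0]), ([235, 226, 21, 12, 71], [245.0, 231.0]), ([304, 237, 18, 28, 167], [313.0, 251.0]), ([268, 246, 20, 34, 442], [277.0, 261.0]), ([206, 250, 39, 73, 406], [226.0, 291.0]), ([418, 392, 25, 50, 465], [433.0, 411.0]), ([430, 443, 13, 13, 64], [438.0, 450.0]), ([393, 452, 34, 28, 386], [406.0, 465.0])]
```

Request:
carry_out(commands="0 0 4 0 0 0 0;0 -4 3 0 0 0 0;0 -4.5 0 0 0 0 0;0 -4.5 0 0 0 0 0;0 -4.5 0 0 0 0 0;0 -4.5 0 0 0 0 0;0 -4.5 0 0 0 0 0;0 -4.5 0 0 0 0 0")

```text
time: 20.85
eef_pos: [464.8, -186.7, 365.2]
ee_rot: [[-0.026, 0.999, -0.027], [0.53, 0.037, 0.848], [0.848, 0.008, -0.53]]
wrist_force: [0.1, -1.0, 0.2]
grip_width: -0.0
gripper_force: 0.0
```

Request:
carry_out(commands="0 -4.5 0 0 0 0 0;0 -4.5 0 0 0 0 0;-4 -4.5 0 0 0 0 0;-4 -4.5 0 0 0 0 0;-4 -4.5 0 0 0 0 0;0 0 0 0 0 0 0;0 0 0 0 0 0 0;0 0 0 0 0 0 0")

```text
time: 21.65
eef_pos: [357.3, -356.3, 313.5]
ee_rot: [[-0.025, 1.0, 0.008], [0.576, 0.008, 0.817], [0.817, 0.025, -0.576]]
wrist_force: [-0.7, -0.2, -0.2]
grip_width: 0.1
gripper_force: 0.0
```

```bash
python3 chk.py
python3 - <<'E'
from h import *
for n in("scene","side"):
    im=cv2.imread(f'pics/e_{n}.png'); m=((im.max(2)<95)).astype(np.uint8)
    k,l,st,c=cv2.connectedComponentsWithStats(m)
    for i in range(1,k):
        if 500<st[i,4]<3000 and 200<st[i,0]<400 and 200<st[i,1]<400: print(n,st[i],c[i],onz(n,*c[i],195))
E
```

```text
21.65 [-1.126  0.581  0.254  2.149  0.367  0.244] [ 357.3 -356.3  313.5] [-0.7 -0.2 -0.2]
[[-0.025, 1.0, 0.008], [0.576, 0.008, 0.817], [0.817, 0.025, -0.576]]
scene [([330, 0, 78, 99, 4533], [369.0, 40.0]), ([417, 0, 153, 228, 16456], [497.0, 74.0]), ([465, 156, 11, 74, 386], [471.0, 192.0]), ([544, 188, 10, 18, 68], [549.0, 198.0]), ([290, 193, 17, 13, 127], [298.0, 200.0]), ([285, 203, 23, 20, 234], [298.0, 213.0]), ([564, 214, 25, 25, 106], [578.0, 226.0]), ([472, 226, 59, 68, 1278], [505.0, 260.0]), ([531, 227, 29, 61, 649], [543.0, 262.0]), ([559, 247, 20, 11, 67], [568.0, 252.0])]
side [([580, 50, 47, 41, 627], [606.0, 68.0]), ([501, 61, 114, 89, 2309], [549.0, 108.0]), ([601, 89, 18, 24, 215], [610.0, 100.0]), ([594, 90, 46, 58, 483], [613.0, 116.0]), ([568, 94, 22, 21, 206], [579.0, 104.0]), ([298, 104, 342, 321, 9917], [490.0, 226.0]), ([438, 114, 51, 66, 475], [462.0, 142.0]), ([420, 122, 17, 26, 148], [428.0, 136.0]), ([475, 144, 35, 36, 584], [491.0, 161.0]), ([399, 146, 19, 17, 139], [409.0, 155.0]), ([399, 166, 9, 17, 87], [402.0, 173.0]), ([367, 186, 30, 33, 372], [381.0, 201.0]), ([396, 227, 93, 76, 1470], [451.0, 256.0]), ([358, 229, 16, 23, 177], [366.0, 238.0]), ([320, 250, 45, 88, 679], [344.0, 286.0]), ([364, 304, 36, 82, 558], [380.0, 350.0]), ([431, 416, 16, 18, 96], [439.0, 424.0])]
scene [ 333  277   46   38 1363] [355.40058694 295.32061629] [466.6  84.3 195. ]
side [249 246  37  34 991] [266.82240161 262.82240161] [468.8  87.8 195. ]
side [ 244  281   83   63 1747] [285.74470521 313.12936463] [330.6  99.2 195. ]
side [ 369  388   59   61 2815] [398.01669627 418.35701599] [ 11.9 -17.5 195. ]
```

Run:
```python
from h import *
print(pix("scene",np.array([520.5,-308.2,95])),pix("scene",np.array([520.5,-308.2,3])))
print(env.finish_job())
```

```text
[296.3 191.2] [297.2 216.9]
the job is handed in; nothing more can be done
None
```

I handed the job in at about 21.7 s of the 62 s allowed, but `finish_job` returned no verdict, so I don't know how it was judged. The hood looks shut: the final pictures match the starting ones there. The capped bucket appears at the planned spot in the tray. I did not re-check the open bucket after the hood closed over it. I saw no sign that anything else on the bench had moved.

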